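# Glue-press the oak patch into the sash rail and hold

### The job

The white sash rail on the hand press's slide has a recess routed for a repair patch: of the three loose oak patches pick the one whose size fits it, seat it flat and square in the recess, and push the slide all the way home so that the patch sits under the ram. Then pull the press's ball handle down until the spring above the pressing foot is squeezed about half-way (5 of its 10 mm), never bottoming it, keep it there for a good three seconds while the glue grabs, and finish still holding the handle at that pressure. Leave the two other patches, the glue bottle and the tape measure where they are.

Things in the scene. Friction and masses are not known exactly. Their poses are not given: they have to be found in the camera images.
- patch_mid (a point): centre (half-way up) of the oak patch that fits: a flat rectangular block 64 x 32 mm, 18 mm thick, about 28 g, the lowest 6 mm of its sides tapering in by 2.5 mm, lying flat on the bench, taper down. Its x axis runs along the 64 mm, z up. In the recess it leaves 8 mm standing above the rail, room to keep holding it by its upper edge while it is lowered; it need not be glued by you.
- patch_short_mid (a point): centre of the shorter oak patch, 44 x 32 x 18 mm, which does not fill the recess; x axis along the 44 mm. Leave it alone.
- patch_long_mid (a point): centre of the longer oak patch, 84 x 32 x 18 mm, too long for the recess; x axis along the 84 mm. Leave it alone.
- recess (a point): centre of the mouth of the recess in the white rail clamped on the press's slide, 85 mm above the bench. The recess is 68 mm long, 36 mm wide, 10 mm deep, y axis along the rail and its 68 mm, pointing to the push post (the slide goes home towards -y); z up; x across. Flat straps 6 mm high cross the rail with their near edges 60 mm (post end) and 84 mm (stop end) from here.
- push_post (a point): the slide's upright black push post, a round post 24 mm in diameter at the slide's outer end, 120 mm from the recess centre along the rail (+y of the recess). The point is on its axis 100 mm above the bench, 17 mm below its top; the post stands free from 57 mm to 117 mm above the bench.
- carriage (a joint): travel of the slide in m along the recess's -y direction: 0 fully out, 0.150 home against its stop, where the recess is exactly under the ram. It starts between 0 and 0.03, is stopped by friction of about 2.5 N and stays where it is left.
- handle: the press's handle; origin at the centre of the black ball, 34 mm in diameter, on its end; the ball is 175 mm from the handle's axis (point pinion). Its 12 mm rod starts raised at 35 degrees above level, slanting up towards the robot, at the side of the press head away from the push post.
- pinion (a point): point on the handle's turning axis, in the plane where the ball swings, 205 mm above the bench. Axes of the press: x away from the robot, y (turning axis) along the rail, z up. The ball is at x = -0.175 cos(a), z = 0.175 sin(a) from it, a = 0.611 rad minus the handle joint. The press head (58 mm wide along y, 160 to 250 mm high) has its middle at y = +0.052 from here, the ram at x = -0.035.
- lever (a joint): turn of the handle in rad: 0 raised (a return spring brings it back), growing as the ball is pulled down, end of travel 1.0. The ram goes down 25 mm per rad. With the patch seated under it the foot touches at about 0.48; its spring is half squeezed (5 mm) at about 0.68 and bottoms at about 0.88. At half squeeze the ball pushes up with about 10 N.
- foot (a joint): squeeze of the spring between ram and pressing foot in m: 0 free, 0.010 bottomed; 8 N per mm.
- pad: rubber face (50 x 28 mm, 6 mm thick) of the pressing foot under the ram; origin at the centre of its lower face, 105 mm above the bench with the handle up; the top of the ram then stands 312 mm above the bench.
- glue: white glue bottle standing on the bench, 64 mm in diameter, 190 mm high; origin at the centre of its foot. Leave it standing.
- tape: grey tape measure standing on the bench, 70 x 35 mm, 62 mm high; origin at the centre of its underside. Leave it alone.
- patch: the fitting patch itself (same block as point patch_mid; this origin is the centre of its underside).
Things that resemble listed ones, but are neither listed nor needed, are in the scene too. Leave any blue or red look-alike of the patch alone.

How it is judged:
By the outcome, as a careful person would: the job done as asked, in the order asked, and still so for the second after the job is handed in, while the arm keeps its last pose, push and grip.
It also fails if it takes over 72 s, if anything falls off the work surface, if the arm or the gripper's body presses on something with over 40 N, if the wrist force passes 120 N, or if a joint passes its speed limit or range.

### The arm

A 6-joint arm with a two-finger parallel gripper is mounted at the origin on the work surface. World frame = base frame: x ahead of the robot, y to its left, z up, the work surface at z = 0. Lengths are in m, angles in rad, forces in N, time in s.
With the tool pointing down it reaches from about 0.35 to 0.85 m from the base axis. Payload 8.1 kg.
Tool frame: the origin (TCP) lies on the centre line of the jaws, within the pads' length; the fingertips stand 8 mm ahead of it and the grasp point (between the pads) lies 11 mm behind it; z points along the fingers, y is the line along which they close (so a half turn about z gives the same grasp; the last joint's range is limited). The gripper opens to 85 mm and grips with 20 to 120 N. Pads are 22 mm wide; open, the fingers measure 114 mm over their backs; the gripper's body (76 mm by 85 mm) begins 54 mm behind the grasp point. The pads swing forward as they close: fully open they stand 13 mm farther back than shut.
Start: joints at [1.088, 0.13, 1.488, -0, 1.523, -0.085], TCP at [0.232, 0.553, 0.239] pointing down, gripper open.
Joint ranges: [-2.96, 2.96], [-0.89, 2.26], [0.02, 2.5], [-1.34, 4.48], [0, 2.73], [-2.66, 2.66]. Speed limits (rad/s): [2.39, 2.39, 2.79, 3.14, 3.14, 3.14].

### API

Orientations are given as a rotation vector (axis times angle).
In Python, from workcell import robot gives the robot as it stands. The module is installed in compiled form; this text tells all that it offers.
- The arm moves only by the tool drive_tool, never from a script. Its arguments are lists of equal length, an entry for each row: "linear": the shift along the tool's x, y, z in cm, a list of three; "roll": the turn about the tool's z in degrees; "hand": the finger opening in cm, from 0 to 8.54. In form: {"linear": [[dx, dy, dz], ...], "roll": [roll, ...], "hand": [hand, ...]}. A call has 1 to 8 rows; each row shifts and turns the commanded pose from where the row before left it, along the tool's axes as they then stand; what a row does not reach is not made up. A row lasts 1/12 s, in which the tool goes at most 41.7 mm and 7.16 degrees, less where a joint would pass 70% of its speed; a pose out of reach is approached as far as the arm can. A call with a gripper value outside its range is refused whole. The fingers move at their own pace and stop on an object; the grip force is fixed at half the most. Time passes only in rows, so rows that do not move let the fingers close. It gives the time, the measured TCP pose, the force, the opening and the grip force at its end, in the units of the state.
- robot.sense(): the state, without advancing time (a new reading comes with each control period).
- robot.grab_frame(name): name is "scene" or "side" or "wrist"; returns (picture, depth): 480x640x3 uint8, blue, green, red; 480x640 float32, m along the optical axis (not along the pixel's ray), 0 where there is no reading.
- robot.calibration(name): a dict with "fovy" (degrees; the focal length in pixels is half the picture's height over the tangent of half this angle, whatever the lens; pixels are square), "cx", "cy" (the principal point, pixels), "distortion" ([k1, k2, p1, p2, k3] as OpenCV has them; the pictures are not rectified), "pose" (4x4, takes a point from camera to world coordinates). Camera axes: x right, y down, z forward; pixel columns grow to the right and rows downward; lengths in m; the calibration is good to about 2 mm. A picture is of the moment at which its call begins: read the wrist's pose just before it. calibration takes no time and is no camera call; for the wrist camera it gives the pose at the moment of the call.
- robot.sign_off(): hands the job in; it is judged then, once.
Trained networks look in the newest picture that a camera, given by its name, has taken for a name from the list of things; names that differ only in an ending like _2 or _b are one class to them, and where a whole thing is asked for, a point or a joint stands for the part that bears it (a point fixed in the world has none). Each returns a list of dicts, best first, with "conf" (0 to 1); they miss things now and then, are a little off and sometimes report something else, mostly with a low value. They report only what shows in the picture. A call takes as long as a camera call. They do not tell look-alikes from the thing itself.
- robot.recognise(camera, thing): "bbox" ([left, top, right, bottom] in pixels, round what is visible of it).
The state is a dict: "clock": time; "qpos": joint angles; "qvel": joint speeds; "joint_efforts": joint torques, N m; "eef_pos": TCP position; "tcp_rot": TCP orientation; "contact_force": force on the tool from outside, world axes, zero at the start; "wrist_torque": the same for the moment, N m; "gripper_width": opening from 0.0 (shut) to 1.0 (fully open); "gripper_force": force on a finger pad.
Only numpy, scipy, OpenCV 4.12 (cv2) and the standard library are available. Lean on these libraries where they do the work, as an engineer would, in place of code of your own. Each camera call takes 0.05 s, during which the arm holds its last target. There are 200 camera calls.

## Working session

There is one attempt and no reset: what is moved stays moved. The work goes in short steps, Python scripts to look and compute and a tool call to move; the robot and the scene stay as the last step left them, time stands still between calls to the robot, and variables do not carry over. Pictures are saved under pics/ and viewed, at most 10 in all, crops included, and the job is handed in when it is done.

Besides the shell and the picture viewer there is one more tool, called after "Emit:" as a command line: name --pt "numbers of a row" for each row, then --argument value for the rest. drive_tool: Moves the arm, as the interface text tells. Its arguments: {"type":"object","properties":{"linear":{"type":"array","items":{"type":"array","items":{"type":"number"}}},"roll":{"type":"array","items":{"type":"number"}},"hand":{"type":"array","items":{"type":"number"}}},"required":["linear","roll","hand"]}

```bash
mkdir -p pics; cat > h.py <<'E'
import numpy as np, cv2
from workcell import robot
def K(c):
    f=240/np.tan(np.radians(c["fovy"])/2); return np.array([[f,0,c["cx"]],[0,f,c["cy"]],[0,0,1.]])
def ray(c,px):
    u=cv2.undistortPoints(np.array(px,float).reshape(-1,1,2),K(c),np.array(c["distortion"],float)).reshape(-1,2)
    return np.c_[u,np.ones(len(u))]
def atdepth(c,px,d):
    P=np.array(c["pose"]); r=ray(c,px)*np.array(d,float).reshape(-1,1); return r@P[:3,:3].T+P[:3,3]
def atz(c,px,z):
    P=np.array(c["pose"]); r=ray(c,px)@P[:3,:3].T; return P[:3,3]+r*((z-P[2,3])/r[:,2])[:,None]
E
python3 - <<'E'
from h import *
s=robot.sense();print(s)
for n in("scene","side","wrist"):
    im,d=robot.grab_frame(n);c=robot.calibration(n);cv2.imwrite(f"pics/{n}0.png",im);np.savez(f"{n}0.npz",d=d)
    print(n,c)
    for t in("patch_mid","patch_short_mid","patch_long_mid","recess","push_post","handle","glue","tape","pad"):
        for r in robot.recognise(n,t)[:4]:
            b=r["bbox"];u,v=(b[0]+b[2])/2,(b[1]+b[3])/2
            dd=d[min(479,int(v)),min(639,int(u))]
            print(t,round(r["conf"],2),np.round(b),atdepth(c,[[u,v]],[dd]).round(3))
E
```

```text
{'clock': 0.0, 'qpos': array([ 1.08759528e+00,  1.31146046e-01,  1.48927881e+00, -2.30908577e-06,
        1.52298794e+00, -8.53740552e-02]), 'qvel': array([ 0.00224925, -0.00059856,  0.00027638,  0.00058554, -0.00106251,
       -0.00135031]), 'joint_efforts': array([-8.53048768e-04, -5.69408333e+01, -5.00539541e+01, -4.93176558e-04,
        1.48686091e-02,  1.18070452e-05]), 'eef_pos': array([0.23216875, 0.55268732, 0.2382537 ]), 'tcp_rot': array([-6.20691584e-01, -3.07914687e+00,  2.74488131e-03]), 'contact_force': array([0.71213476, 0.22633154, 0.45830375]), 'wrist_torque': array([ 0.06276592, -0.00435808, -0.02488971]), 'gripper_force': 0.0, 'gripper_width': 0.9961226115649003}
scene {'fovy': 47.81561230653736, 'cx': 317.057723898347, 'cy': 241.75384061874027, 'distortion': array([-0.0417445,  0.       ,  0.       ,  0.       ,  0.       ]), 'pose': array([[-8.03394695e-01,  4.86838587e-01, -3.42848589e-01,
         9.66849262e-01],
       [ 5.95445916e-01,  6.55830029e-01, -4.64037859e-01,
         7.09598932e-01],
       [-1.06113565e-03, -5.76953346e-01, -8.16776414e-01,
      
[... 2110 characters left out ...]
6 0.184 0.11 ]]
wrist {'fovy': 59.58487186463565, 'cx': 316.3857205772021, 'cy': 237.75463534924802, 'distortion': array([0.0330048, 0.       , 0.       , 0.       , 0.       ]), 'pose': array([[ 3.86226827e-01,  8.82551866e-01,  2.68199630e-01,
         1.64093003e-01],
       [ 9.22403516e-01, -3.69297419e-01, -1.13098056e-01,
         5.82490234e-01],
       [-7.69468786e-04,  2.91069785e-01, -9.56701515e-01,
         3.72592858e-01],
       [ 0.00000000e+00,  0.00000000e+00,  0.00000000e+00,
         1.00000000e+00]])}
patch_mid 0.92 [266. 383. 337. 429.] [[0.421 0.459 0.017]]
patch_mid 0.64 [183. 425. 214. 466.] [[0.423 0.342 0.017]]
tape 0.82 [125. 292. 229. 380.] [[0.209 0.517 0.257]]
```

```bash
python3 - <<'E'
import cv2
a=cv2.imread('pics/scene0.png')[100:380,190:490];cv2.imwrite('pics/s1.png',cv2.resize(a,None,fx=2.1,fy=2.1,interpolation=3)[:598])
a=cv2.imread('pics/side0.png')[180:420,150:550];cv2.imwrite('pics/d1.png',cv2.resize(a,None,fx=2,fy=2,interpolation=3))
E
```

```text
(no output)
```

View pics/s1.png

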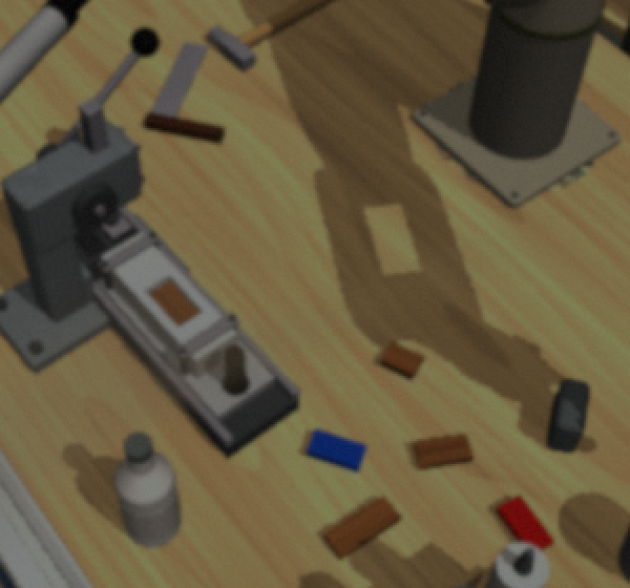

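View pics/d1.png

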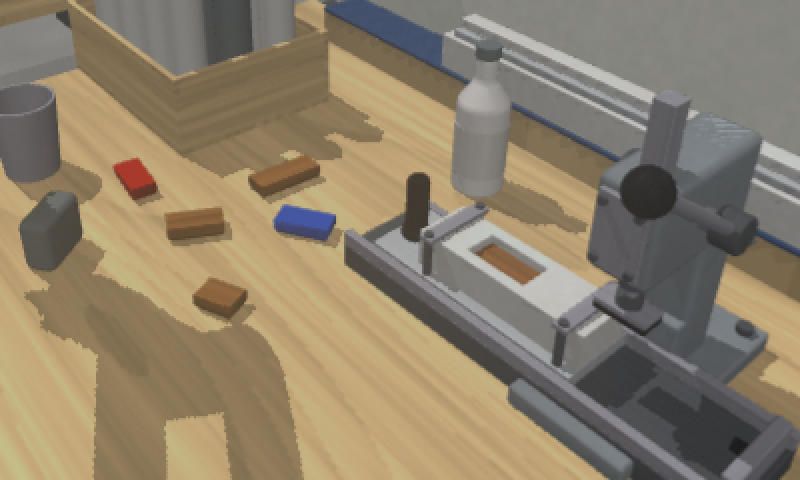

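The scene crop shows these possible targets, in full-image pixels:
- Short oak patch, about (381,270).
- Mid oak patch, about (401,314).
- Long oak patch, about (362,351).
- Blue look-alike at (350,314) and red look-alike at (439,347).
- Recess floor, also brown, at (273,243).

I choose the mid oak patch at (401,314). Next I measure these from both cameras.

```bash
python3 - <<'E'
from h import *
def rect(n,box,z,zsat=90):
    im=cv2.imread(f'pics/{n}0.png');c=robot.calibration(n);d=np.load(f'{n}0.npz')['d']
    l,t,r,b=box; sub=im[t:b,l:r]
    hsv=cv2.cvtColor(cv2.GaussianBlur(sub,(3,3),0),cv2.COLOR_BGR2HSV)
    m=((hsv[...,0]<16)&(hsv[...,1]>120)).astype(np.uint8)
    v,u=np.nonzero(m); px=np.c_[u+l,v+t]; dd=d[px[:,1],px[:,0]]
    k=dd>0; W=atdepth(c,px[k],dd[k]); 
    top=np.abs(W[:,2]-z)<.005
    if top.sum()<15: print(n,box,'few',len(px),k.sum(),np.median(W[:,2]) if k.any() else 0);return
    T=atz(c,px[k][top],z)[:,:2]
    rr=cv2.minAreaRect((T*1000).astype(np.float32)); print(n,np.round(rr[0],1),np.round(rr[1],1),round(rr[2],1),'n',top.sum(),'z',np.median(W[:,2]).round(4))
for nm,a,b in(('mid',(385,303,422,330),(230,278,270,306)),('short',(368,258,396,282),(238,317,277,344)),('long',(338,331,384,368),(270,254,313,284))):
    print(nm);rect('scene',a,.018);rect('side',b,.018)
print('recess');rect('scene',(255,225,295,262),.075);rect('side',(385,297,425,330),.075)
# rail top white cloud z~.085, both cams ; ball, post
for n in('scene','side'):
    c=robot.calibration(n);d=np.load(f'{n}0.npz')['d'];im=cv2.imread(f'pics/{n}0.png')
    v,u=np.mgrid[0:480,0:640];px=np.c_[u.ravel(),v.ravel()];dd=d.ravel()
    W=atdepth(c,px,dd); val=im.reshape(-1,3)
    k=(dd>0)
    rail=k&(abs(W[:,2]-.085)<.004)&(W[:,0]>.4)&(W[:,0]<.75)&(abs(W[:,1])<.25)&(val.min(1)>120)
    rr=cv2.minAreaRect((W[rail][:,:2]*1000).astype(np.float32));print(n,'rail',rr,rail.sum())
    dark=k&(val.max(1)<60)
    post=dark&(W[:,2]>.112)&(W[:,2]<.122)&(W[:,0]>.45)&(W[:,0]<.8)&(abs(W[:,1]-.1)<.1)
    print(n,'post top',W[post].mean(0),post.sum())
    ball=dark&(W[:,2]>.26)&(W[:,2]<.36)&(W[:,0]>.3)&(W[:,0]<.6)&(W[:,1]<-.08)&(W[:,1]>-.35)
    B=W[ball];print(n,'ball',B.mean(0),ball.sum())
    if len(B)>10:
        for _ in range(4):
            B=B[np.linalg.norm(B-np.median(B,0),axis=1)<.03]
        from scipy.optimize import least_squares
        s=least_squares(lambda p:np.linalg.norm(B-p,axis=1)-.017,B.mean(0)+np.array(c['pose'])[:3,2]*.012,loss='soft_l1',f_scale=.002);print('fit',s.x.round(4),len(B))
E
```

```text
mid
scene [437.4 333.3] [32.5 63.1] 62.9 n 285 z 0.0177
side [432.4 326.6] [34.6 59.7] 63.5 n 234 z 0.0177
short
scene [394.7 210. ] [32.2 42.7] 21.7 n 153 z 0.0173
side [389.4 202.4] [33.2 42.4] 23.9 n 216 z 0.0182
long
scene [573.  351.5] [32.7 82.6] 88.4 n 427 z 0.0175
side [566.5 345.3] [35.6 85.4] 88.4 n 270 z 0.0177
recess
scene [589.6   8.6] [25.9 54.6] 1.3 n 176 z 0.0758
side [596.7  13.5] [19.3 52.5] 2.5 n 183 z 0.0759
scene rail ((591.6268920898438, -1.40594482421875), (55.76944351196289, 136.03712463378906), 2.700502872467041) 419
scene post top [0.58927026 0.13526777 0.11599199] 45
scene ball [ 0.52605123 -0.14485739  0.30379332] 197
fit [ 0.4904 -0.1702  0.3045] 136
side rail ((620.1964111328125, 73.26756286621094), (358.3246154785156, 130.64007568359375), 63.78342819213867) 1459
side post top [nan nan nan] 0
side ball [ 0.48270901 -0.17745786  0.31184092] 583
fit [ 0.4913 -0.1719  0.3057] 581<stdin>:26: RuntimeWarning: Mean of empty slice.
  ret = um.true_divide(
```

```bash
cat >> h.py <<'E'
from scipy.spatial.transform import Rotation as Ro
def go(t,ydeg=None):
    """print tool-frame shift (cm) to t, and roll (deg) so tool y is along world angle ydeg (mod 180)"""
    s=robot.sense();R=Ro.from_rotvec(s["tcp_rot"]).as_matrix()
    a=np.degrees(np.arctan2(R[1,1],R[0,1]))
    print("clk",round(s["clock"],2),"tcp",s["eef_pos"].round(4),"F",s["contact_force"].round(1),"w",round(s["gripper_width"]*85.4,1),"gf",round(s["gripper_force"],1),"y@",round(a,1),"q6",round(s["qpos"][5],2),"tilt",R[2,:2].round(4))
    if t is not None: print("lin cm",(R.T@(np.array(t)-s["eef_pos"])*100).round(2))
    if ydeg is not None:
        d=-(ydeg-a); d=(d+90)%180-90; print("roll",round(d,1))
E
python3 -c "
from h import *
go((.435,.33,.16),62.9)"
```

```text
clk 1.5 tcp [0.2324 0.5532 0.2393] F [ 0.3  0.1 -0.1] w 85.3 gf 0.0 y@ 67.2 q6 -0.09 tilt [ 0.     -0.0001]
lin cm [-27.32 -12.72   7.93]
roll 4.3
```

Emit:
drive_tool --pt "-3.9 -1.8 0.5" --pt "-3.9 -1.8 0.5" --pt "-3.9 -1.8 0.5" --pt "-3.9 -1.8 0.5" --pt "-3.9 -1.8 1.5" --pt "-3.9 -1.8 1.5" --pt "-3.9 -1.8 2.0" --pt "0 0 1" --roll '[0,0,0,0,0,0,0,4.3]' --hand '[6,6,6,6,6,6,6,6]'

```text
clock: 2.17
eef_pos: [0.4263, 0.3398, 0.1634]
tcp_rot: [0.739, 3.052, -0.004]
contact_force: [-0.3, -0.1, -0.3]
gripper_width: 0.701
gripper_force: 0.0
```

```bash
cat >> h.py <<'E'
def brown(im,c,z,box=(0,0,640,480),hue=16,sat=120,minA=300):
    l,t,r,b=box;hsv=cv2.cvtColor(cv2.GaussianBlur(im,(3,3),0),cv2.COLOR_BGR2HSV)
    m=((hsv[...,0]<hue)&(hsv[...,1]>sat)).astype(np.uint8);m2=np.zeros_like(m);m2[t:b,l:r]=m[t:b,l:r]
    n,lab,st,ce=cv2.connectedComponentsWithStats(m2)
    for i in range(1,n):
        if st[i,4]<minA: continue
        v,u=np.nonzero(lab==i);T=atz(c,np.c_[u,v],z)[:,:2];rr=cv2.minAreaRect((T*1000).astype(np.float32))
        print("px",ce[i].round(),st[i,4],"xy mm",np.round(rr[0],1),np.round(rr[1],1),round(rr[2],1))
E
python3 - <<'E'
from h import *
go((.435,.33,.16),62.9)
c=robot.calibration("wrist");im,d=robot.grab_frame("wrist");cv2.imwrite("pics/w1.png",im);np.savez("w1.npz",d=d)
brown(im,c,.018)
E
```

```text
clk 2.17 tcp [0.4263 0.3398 0.1634] F [-0.3 -0.1 -0.3] w 59.8 gf 0.0 y@ 62.8 q6 -0.51 tilt [-0.002 -0.002]
lin cm [-1.22 -0.47  0.34]
roll -0.1
px [475. 138.] 5544 xy mm [422.7 455.5] [66.4 33.6] 83.0
px [312. 235.] 3996 xy mm [434.2 332.7] [31.5 64.7] 63.6
px [131. 261.] 2899 xy mm [391.8 211.2] [31.7 48.6] 24.0
px [397. 370.] 1492 xy mm [564.7 338.9] [20.3 90.1] 77.9
```

View pics/w1.png

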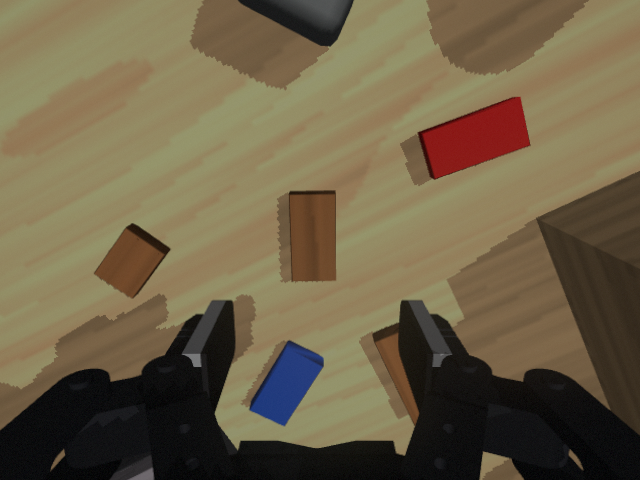

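The mid oak patch is at image (312,235). Its measured size is about 65x32 mm, which matches the fitting patch, and the blue and red look-alikes are clearly separate. I'll approach it.

Emit:
drive_tool --pt "-1.1 -0.4 3.0" --pt "0 0 3.5" --pt "0 0 3.0" --pt "0 0 2.5" --pt "0 0 0.5" --pt "0 0 0" --roll '[-0.7,0,0,0,0,0]' --hand '[5.2,5.2,5.2,5.2,5.2,5.2]'

```text
clock: 2.72
eef_pos: [0.4288, 0.3361, 0.0383]
tcp_rot: [-0.714, -3.056, 0.005]
contact_force: [0.6, -0.7, 0.6]
gripper_width: 0.608
gripper_force: 0.0
```

```bash
python3 - <<'E'
from h import *
go((.4345,.332,.018),63.4)
c=robot.calibration("wrist");im,d=robot.grab_frame("wrist");cv2.imwrite("pics/w2.png",im)
brown(im,c,.018)
E
```

```text
clk 2.72 tcp [0.4288 0.3361 0.0383] F [ 0.6 -0.7  0.6] w 51.9 gf 0.0 y@ 63.7 q6 -0.54 tilt [ 0.0024 -0.0036]
lin cm [-0.7  -0.1   2.03]
roll 0.3
px [575. 162.] 12374 xy mm [420.4 444. ] [47.2 33.9] 82.9
px [314. 311.] 11234 xy mm [433.4 333.3] [31.5 66. ] 63.6
px [ 27. 342.] 5850 xy mm [392.1 215.5] [30.7 54.4] 25.0
```

View pics/w2.png

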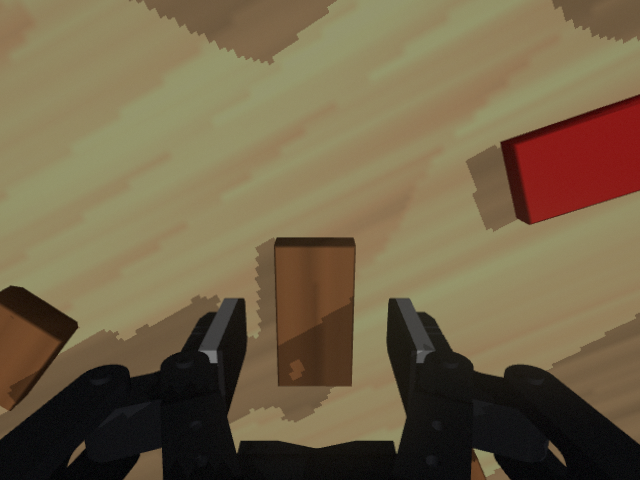

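Emit:
drive_tool --pt "-0.7 -0.1 0" --pt "0 0 1.0" --pt "0 0 1.0" --pt "0 0 0" --pt "0 0 0" --roll '[0.3,0,0,0,0]' --hand '[5.2,5.2,5.2,5.2,5.2]'

```text
clock: 3.18
eef_pos: [0.4358, 0.332, 0.0192]
tcp_rot: [-0.725, -3.055, 0.002]
contact_force: [-0.1, 0.6, -0.3]
gripper_width: 0.609
gripper_force: 0.0
```

Emit:
drive_tool --pt "0 0 0" --pt "0 0 0" --pt "0 0 0" --pt "0 0 0" --pt "0 0 0" --pt "0 0 0" --roll '[0,0,0,0,0,0]' --hand '[2.5,2.5,2.5,2.5,2.5,2.5]'

```text
clock: 3.68
eef_pos: [0.4369, 0.3328, 0.0206]
tcp_rot: [0.725, 3.056, 0.001]
contact_force: [0.5, -0.6, 5.0]
gripper_width: 0.348
gripper_force: 59.8
```

```bash
python3 - <<'E'
from h import *
go((.4345,.332,.018),63.4)
E
```

```text
clk 3.68 tcp [0.4369 0.3328 0.0206] F [ 0.5 -0.6  5. ] w 29.7 gf 59.8 y@ 63.3 q6 -0.55 tilt [-0.0005  0.0009]
lin cm [ 0.18 -0.18  0.26]
roll -0.1
```

```bash
python3 - <<'E'
from h import *
c=robot.calibration("wrist");im,d=robot.grab_frame("wrist");cv2.imwrite("pics/w3.png",im[150:450,150:500])
np.savez("w3.npz",d=d)
brown(im,c,.018,(200,150,450,440))
P=atdepth(c,[[u,v] for v in range(300,400,20) for u in (230,240,250,270,315,370,380,390)],[d[v,u] for v in range(300,400,20) for u in (230,240,250,270,315,370,380,390)])
print((P[:,2].reshape(-1,8)*1000).round(0))
E
```

```text
px [316. 312.] 14259 xy mm [434.  334.4] [33.  65.6] 63.5
[[-2. -1. -0. 21. 17. 20. -1. -2.]
 [-2. 28. 36. 34. 17. 35. 35. 28.]
 [41. 40. 47. 36. 16. 48. 46. 47.]
 [59. 59. 58. 39. 16. 49. 59. 58.]
 [67. 68. 67. 40. 16. 49. 68. 67.]]
```

View pics/w3.png

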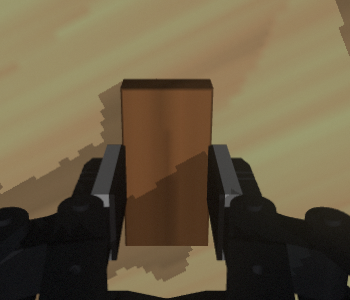

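```bash
python3 - <<'E'
from h import *
c=robot.calibration("wrist");d=np.load("w3.npz")["d"]
U=list(range(252,276,3))+list(range(352,384,4))
for v in range(288,312,3):
    P=atdepth(c,[[u,v] for u in U],[d[v,u] for u in U]);print(v,(P[:,2]*1000).round(0))
E
```

```text
288 [-1. -1. -1. -2. -1. -1. -1. 16. 17. 17. 17. -2. -1. -3. -0. -2.]
291 [-2. -2. -1. -2. -1. -3. -1. 16. 17. 17. 16. -2. -2. -2. -1. -1.]
294 [-1. -1. 16. 16. 15. 16. 16. 16. 17. 17. 15. 15. 15. 15. 17. -2.]
297 [-1. -1. 18. 19. 18. 18. 18. 19. 17. 16. 19. 18. 18. 18. 18. -1.]
300 [-1. 21. 21. 22. 21. 21. 21. 20. 15. 17. 20. 21. 20. 20. 21. -1.]
303 [-1. 23. 23. 23. 23. 22. 22. 24. 17. 17. 23. 24. 24. 24. 23. -1.]
306 [-2. 25. 26. 26. 25. 27. 25. 23. 17. 17. 24. 26. 26. 25. 26. 25.]
309 [27. 27. 27. 28. 28. 27. 28. 25. 16. 17. 24. 27. 27. 28. 27. 28.]
```

Emit:
drive_tool --pt "0 0 0" --pt "0 0 0" --pt "0 0 0" --pt "0.25 0 0.2" --pt "0 0 0" --pt "0 0 0" --roll '[0,0,0,0,0,0]' --hand '[4.4,4.4,4.4,4.4,4.4,4.4]'

```text
clock: 4.23
eef_pos: [0.4338, 0.3334, 0.0175]
tcp_rot: [-0.725, -3.056, 0.001]
contact_force: [0.0, 0.5, 0.9]
gripper_width: 0.517
gripper_force: 0.0
```

Emit:
drive_tool --pt "0 0 0" --pt "0 0 0" --pt "0 0 0" --pt "0 0 0" --pt "0 0 0" --pt "0 0 0" --roll '[0,0,0,0,0,0]' --hand '[2.5,2.5,2.5,2.5,2.5,2.5]'

```text
clock: 4.73
eef_pos: [0.4344, 0.3337, 0.0182]
tcp_rot: [0.725, 3.056, 0.001]
contact_force: [-0.2, 0.0, 2.5]
gripper_width: 0.353
gripper_force: 59.6
```

```bash
python3 - <<'E'
from h import *
go((.592,.010,.16),0)
c=robot.calibration("wrist");im,d=robot.grab_frame("wrist")
brown(im,c,.018,(200,150,450,440))
U=list(range(252,276,3))+list(range(352,384,4))
for v in range(282,303,3):
    P=atdepth(c,[[u,v] for u in U],[d[v,u] for u in U]);print(v,(P[:,2]*1000).round(0))
E
```

```text
clk 4.73 tcp [0.4344 0.3337 0.0182] F [-0.2  0.   2.5] w 30.1 gf 59.6 y@ 63.3 q6 -0.54 tilt [-0.0002  0.0004]
lin cm [-28.62 -21.84 -14.19]
roll 63.3
px [316. 322.] 14556 xy mm [434.7 335. ] [35.3 65.9] 63.4
282 [-2. -2.  0. -2. -1. -1. -2. 17. 18. 16. 16. -1. -1. -2. -2. -2.]
285 [-1. -1. -1. -1. -1. -1. -1. 16. 16. 16. 17. -1. -2. -2. -0. -1.]
288 [-1. -2. -1. -1. -1. -1. -0. 17. 17. 17. 16. -2. -1. -1.  0. -2.]
291 [-1. -1. -2. -1. -1. -2. -0. 17. 17. 16. 15. -2. -1. -1. -1. -1.]
294 [-1. -1. 13. 13. 12. 14. 13. 16. 17. 16. 17. 13. 12. 13. 14. -1.]
297 [-1. -2. 16. 17. 15. 16. 16. 16. 17. 17. 16. 16. 16. 16. 16. -0.]
300 [-2. 19. 18. 18. 18. 19. 18. 19. 17. 16. 18. 19. 18. 19. 19. -2.]
```

Emit:
drive_tool --pt "0 0 -1.0" --pt "0 0 -2.5" --pt "0 0 -3.0" --pt "0 0 -3.0" --pt "0 0 -3.0" --pt "0 0 -2.5" --pt "0 0 0" --pt "0 0 0" --roll '[0,7,7,7,7,7,7,7]' --hand '[2.5,2.5,2.5,2.5,2.5,2.5,2.5,2.5]'

```text
clock: 5.45
eef_pos: [0.4355, 0.3344, 0.1714]
tcp_rot: [1.934, 2.474, 0.007]
contact_force: [-0.3, -0.2, -0.3]
gripper_width: 0.348
gripper_force: 59.4
```

```bash
python3 - <<'E'
from h import *
go((.52,.02,.17),2)
E
```

```text
clk 5.45 tcp [0.4355 0.3344 0.1714] F [-0.3 -0.2 -0.3] w 29.7 gf 59.4 y@ 14.0 q6 0.32 tilt [0.0015 0.0047]
lin cm [-32.55   0.61   0.09]
roll 12.0
```

Emit:
drive_tool --pt "-2.5 0 0" --pt "-4 0.1 0" --pt "-4 0.1 0" --pt "-4.1 0.1 0" --pt "-4.1 0.1 0" --pt "-4.1 0.1 0" --pt "-4.1 0.1 0" --pt "-3.5 0 0" --roll '[0,0,0,0,0,0,0,0]' --hand '[2.5,2.5,2.5,2.5,2.5,2.5,2.5,2.5]'

```text
clock: 6.12
eef_pos: [0.5153, 0.0379, 0.1686]
tcp_rot: [1.928, 2.48, -0.0]
contact_force: [1.0, 0.2, -0.8]
gripper_width: 0.348
gripper_force: 59.4
```

Emit:
drive_tool --pt "-1.8 0 0" --pt "0 0 0" --pt "0 0 0" --pt "0 0 0" --roll '[0,6,6,0]' --hand '[2.5,2.5,2.5,2.5]'

```text
clock: 6.45
eef_pos: [0.5194, 0.0224, 0.1683]
tcp_rot: [-2.183, -2.259, 0.0]
contact_force: [0.4, -0.1, -0.7]
gripper_width: 0.349
gripper_force: 59.4
```

```bash
python3 - <<'E'
from h import *
go((.592,.010,.16),2)
c=robot.calibration("wrist");im,d=robot.grab_frame("wrist");cv2.imwrite("pics/w4.png",im);np.savez("w4.npz",d=d)
brown(im,c,.075)
brown(im,c,.17)
E
```

```text
clk 6.45 tcp [0.5194 0.0224 0.1683] F [ 0.4 -0.1 -0.7] w 29.8 gf 59.4 y@ 1.9 q6 -0.09 tilt [ 0.     -0.0003]
lin cm [-1.48  7.21  0.82]
roll -0.1
px [445. 268.] 5762 xy mm [593.9  10.7] [32.1 63. ] 2.4
px [316. 323.] 14282 xy mm [520.9 -28.9] [ 55.1 111.2] 2.0
px [445. 268.] 5762 xy mm [561.7  46.9] [18.6 36.6] 2.4
px [316. 323.] 14282 xy mm [519.3  23.9] [32.  64.6] 2.0
```

View pics/w4.png

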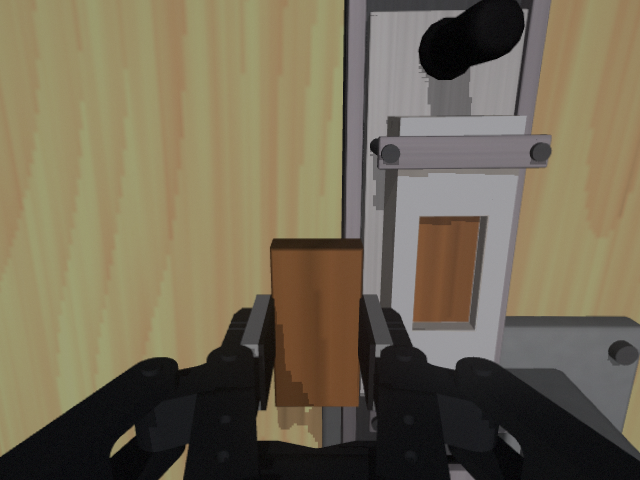

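```bash
python3 - <<'E'
from h import *
c=robot.calibration("wrist");d=np.load("w4.npz")["d"]
C=atz(c,[(420,216),(487,216),(475,329),(412,329)],.085);print((C*1000).round(1),C.mean(0).round(4))
print(atdepth(c,[(405,250),(490,300),(450,205),(445,268)],[d[250,405],d[300,490],d[205,450],d[268,445]]).round(4))
go((*C.mean(0)[:2],.11),2)
print(atz(c,[(446,48)],.117))
# refine mouth by brightness profile
im=cv2.imread("pics/w4.png")
for r in(240,270,300):print(r,im[r,404:496:1].mean(1).astype(int)[::2])
for q in(440,455):print(q,im[205:340:2,q].mean(1).astype(int))
E
```

```text
[[573.6  45.9  85. ]
 [608.8  47.3  85. ]
 [612.6 -19.4  85. ]
 [576.6 -21.1  85. ]] [0.5929 0.0132 0.085 ]
[[ 0.568   0.0261  0.0835]
 [ 0.6189 -0.0016  0.0834]
 [ 0.589   0.0522  0.0838]
 [ 0.5945  0.013   0.0738]]
clk 6.5 tcp [0.5195 0.0227 0.1682] F [-1.   0.2  0.3] w 30.0 gf 59.4 y@ 2.4 q6 -0.1 tilt [ 0.     -0.0002]
lin cm [-1.26  7.3   5.82]
roll 0.4
[[0.56732367 0.12291632 0.117     ]]
240 [157 157 157 157 156 156 157  96  87  86  87  83  81  82  80  81  79  82
  83  84  86  84  81  79  76  76  76  77  80  81  79  81  79  81  79  80
  87  85  66  68  89 150 156 157 156 156]
270 [156 156 156 155 157 155 103  87  87  84  82  81  82  80  79  81  84  83
  85  85  81  79  76  75  75  74  78  81  80  80  79  80  80  79  80 113
  71  71  74 143 156 155 157 156 156 156]
300 [155 155 156 156 155 107  86  87  84  82  82  79  80  80  81  82  85  84
  83  82  80  76  76  73  75  79  82  80  80  78  79  79  79  94  70  71
  70 135 155 156 156 156 156 156 156 156]
440 [157 156 157 156 156 153  64  58  60  60  78  83  82  83  84  85  84  82
  82  81  83  85  85  86  83  85  84  85  86  84  84  84  86  84  85  85
  87  87  85  85  86  86  84  82  85  84  84  84  84  83  83  83  82  83
  82  80  80  80  92 100 101  99 108 156 156 155 155 154]
455 [157 157 158 158 157 149  62  59  72  76  75  75  75  73  73  74  75  74
  73  73  73  73  73  73  73  75  72  73  73  75  72  77  76  74  76  77
  76  78  77  80  79  80  79  79  77  80  80  80  80  79  81  81  79  81
  79  79  78  81  98 100 100  99 108 153 155 156 156 155]
```

Emit:
drive_tool --pt "-0.4 2.0 0" --pt "-0.5 3.0 0" --pt "-0.4 2.3 0" --pt "0 0 2.0" --pt "0 0 2.5" --pt "0 0 1.5" --pt "0 0 0" --pt "0 0 0" --roll '[-0.3,0,0,0,0,0,0,0]' --hand '[2.5,2.5,2.5,2.5,2.5,2.5,2.5,2.5]'

```text
clock: 7.17
eef_pos: [0.5921, 0.0138, 0.1072]
tcp_rot: [-2.165, -2.273, 0.003]
contact_force: [-0.7, -0.2, -0.3]
gripper_width: 0.352
gripper_force: 59.6
```

```bash
python3 - <<'E'
from h import *
go((.5929,.0125,.0932),2.7)
c=robot.calibration("wrist");im,d=robot.grab_frame("wrist");cv2.imwrite("pics/w5.png",im[150:450,150:500]);np.savez("w5.npz",d=d)
brown(im,c,.105,(230,150,420,440))
E
```

```text
clk 7.17 tcp [0.5921 0.0138 0.1072] F [-0.7 -0.2 -0.3] w 30.1 gf 59.6 y@ 2.8 q6 -0.11 tilt [ 0.0003 -0.0026]
lin cm [-0.13  0.08  1.4 ]
roll 0.1
px [318. 233.] 895 xy mm [591.4  48.7] [27.7  3.9] 2.9
px [316. 325.] 13553 xy mm [592.2  11.9] [31.9 63.2] 2.9
```

View pics/w5.png

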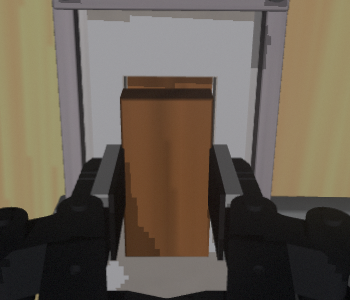

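Emit:
drive_tool --pt "-0.1 0.07 0" --pt "0 0 0.4" --pt "0 0 0.4" --pt "0 0 0.3" --pt "0 0 0.2" --pt "0 0 0" --pt "0 0 0" --roll '[0,0,0,0,0,0,0]' --hand '[2.5,2.5,2.5,2.5,2.5,2.5,2.5]'

```text
clock: 7.8
eef_pos: [0.5937, 0.0123, 0.0947]
tcp_rot: [-2.17, -2.271, 0.001]
contact_force: [-0.7, -0.8, -1.0]
gripper_width: 0.352
gripper_force: 59.6
```

Emit:
drive_tool --pt "0 0 0.15" --pt "0 0 0" --pt "0 0 0" --roll '[0,0,0]' --hand '[2.5,2.5,2.5]'

```text
clock: 8.05
eef_pos: [0.5939, 0.0123, 0.0934]
tcp_rot: [-2.17, -2.271, 0.0]
contact_force: [-0.4, 0.5, -1.0]
gripper_width: 0.348
gripper_force: 59.6
```

Emit:
drive_tool --pt "0 0 0.1" --pt "0 0 0" --pt "0 0 0" --roll '[0,0,0]' --hand '[2.5,2.5,2.5]'

```text
clock: 8.3
eef_pos: [0.5941, 0.0123, 0.0932]
tcp_rot: [2.17, 2.271, 0.0]
contact_force: [-3.0, -0.6, 6.6]
gripper_width: 0.353
gripper_force: 60.1
```

Emit:
drive_tool --pt "0 0 0.05" --pt "0 0 0" --pt "0 0 0" --roll '[0,0,0]' --hand '[2.5,2.5,2.5]'

```text
clock: 8.55
eef_pos: [0.5941, 0.0123, 0.0932]
tcp_rot: [2.17, 2.271, 0.0]
contact_force: [-4.4, -0.5, 9.4]
gripper_width: 0.354
gripper_force: 60.6
```

Emit:
drive_tool --pt "0 0 0" --pt "0 0 0" --pt "0 0 0" --pt "0 0 -0.5" --pt "0 0 -2" --pt "0 0 -3" --pt "0 0 -2" --pt "0 0 0" --roll '[0,0,0,0,0,0,0,0]' --hand '[4.6,4.6,4.6,4.6,4.6,4.6,4.6,4.6]'

```text
clock: 9.22
eef_pos: [0.597, 0.0121, 0.1731]
tcp_rot: [2.166, 2.267, 0.009]
contact_force: [-0.8, -0.6, 1.1]
gripper_width: 0.537
gripper_force: 0.0
```

```bash
python3 - <<'E'
from h import *
c=robot.calibration("wrist");im,d=robot.grab_frame("wrist");cv2.imwrite("pics/w6.png",im);np.savez("w6.npz",d=d)
brown(im,c,.093,(200,100,440,440))
for r in range(150,340,20):
    U=[290,315,340]; print(r,(atdepth(c,[(u,r) for u in U],[d[r,u] for u in U])*1000).round(0).tolist())
print(atz(c,[(446,48)],.117)); 
for r in robot.recognise("wrist","push_post")[:3]: print(r)
go((.590,.18,.20),90)
E
```

```text
px [309. 249.] 6947 xy mm [593.7  13. ] [32.1 66.4] 2.6
150 [[582.0, 66.0, 83.0], [595.0, 67.0, 83.0], [608.0, 67.0, 83.0]]
170 [[582.0, 56.0, 84.0], [595.0, 56.0, 83.0], [608.0, 57.0, 83.0]]
190 [[582.0, 45.0, 83.0], [596.0, 45.0, 83.0], [609.0, 46.0, 82.0]]
210 [[583.0, 36.0, 92.0], [596.0, 37.0, 92.0], [609.0, 37.0, 91.0]]
230 [[583.0, 25.0, 91.0], [596.0, 25.0, 91.0], [611.0, 22.0, 78.0]]
250 [[583.0, 14.0, 91.0], [597.0, 14.0, 92.0], [611.0, 11.0, 81.0]]
270 [[584.0, 2.0, 92.0], [597.0, 3.0, 91.0], [612.0, -0.0, 83.0]]
290 [[584.0, -10.0, 92.0], [598.0, -9.0, 92.0], [613.0, -12.0, 83.0]]
310 [[584.0, -26.0, 84.0], [599.0, -25.0, 84.0], [613.0, -24.0, 84.0]]
330 [[585.0, -39.0, 83.0], [599.0, -38.0, 84.0], [614.0, -38.0, 84.0]]
[[0.6463618 0.113194  0.117    ]]
{'bbox': [226.8, 0.0, 392.4, 416.0], 'conf': 0.86}
{'bbox': [283.8, 430.0, 333.0, 437.7], 'conf': 0.46}
clk 9.32 tcp [0.5948 0.0123 0.1684] F [ 0.2 -0.5 -0. ] w 45.9 gf 0.0 y@ 2.6 q6 -0.11 tilt [-0.0003  0.0028]
lin cm [16.78  0.29 -3.16]
roll -87.4
```

View pics/w6.png

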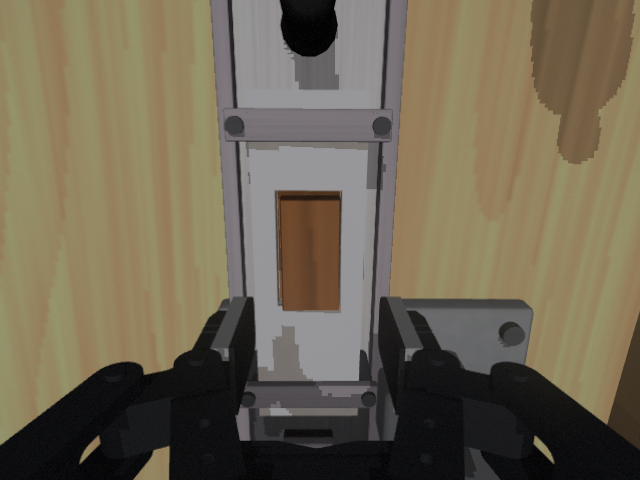

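Emit:
drive_tool --pt "2.5 0 0" --pt "4 0 0" --pt "4 0 0" --pt "4 0 0" --pt "2.7 0 0" --pt "0 0 0" --pt "0 0 0" --pt "0 0 0" --roll '[0,0,0,0,0,-6,-7,-7]' --hand '[0,0,0,0,0,0,0,0]'

```text
clock: 9.98
eef_pos: [0.5847, 0.1849, 0.1648]
tcp_rot: [-1.732, -2.618, 0.004]
contact_force: [0.0, -0.2, 0.1]
gripper_width: 0.001
gripper_force: 0.0
```

Emit:
drive_tool --pt "0 0 0" --pt "0 0 0" --pt "0 0 0" --pt "0 0 0" --pt "0 0 0" --pt "0 0 0" --pt "0 0 0" --pt "0 0 0" --roll '[-7,-7,-7,-7,-7,-7,-7,-7]' --hand '[0,0,0,0,0,0,0,0]'

```text
clock: 10.65
eef_pos: [0.585, 0.1839, 0.1649]
tcp_rot: [-0.302, -3.124, 0.002]
contact_force: [-0.7, -0.3, 0.2]
gripper_width: -0.001
gripper_force: 0.0
```

Emit:
drive_tool --pt "0 0 0" --pt "0 0 0" --pt "0 0 0" --pt "0 0 0" --roll '[-7,-7,0,0]' --hand '[0,0,0,0]'

```text
clock: 10.98
eef_pos: [0.5852, 0.1839, 0.1654]
tcp_rot: [0.065, -3.139, 0.001]
contact_force: [-0.3, -0.3, -0.5]
gripper_width: -0.0
gripper_force: 0.0
```

```bash
python3 - <<'E'
from h import *
go((.585,.185,.103),92.7)
n="scene";im,d=robot.grab_frame(n);c=robot.calibration(n)
v,u=np.mgrid[0:480,0:640];px=np.c_[u.ravel(),v.ravel()];dd=d.ravel();W=atdepth(c,px,dd);val=im.reshape(-1,3)
m=(dd>0)&(val.max(1)<70)&(W[:,2]>.06)&(W[:,2]<.125)&(abs(W[:,0]-.59)<.04)&(abs(W[:,1]-.13)<.05)
print(m.sum(),np.median(W[m],0),np.percentile(W[m],[5,95],axis=0))
E
```

```text
clk 10.98 tcp [0.5852 0.1839 0.1654] F [-0.3 -0.3 -0.5] w -0.0 gf 0.0 y@ 92.4 q6 -1.39 tilt [ 0.0024 -0.0004]
lin cm [0.   0.11 6.24]
roll -0.3
310 [0.59526659 0.12476208 0.08952252] [[0.58059655 0.08188926 0.06324183]
 [0.62657751 0.14389674 0.11800572]]
```

Emit:
drive_tool --pt "0 0 2" --pt "0 0 3" --pt "0 0 1.2" --pt "0 0 0" --pt "0 -1 0" --pt "0 -0.7 0" --pt "0 -0.4 0" --pt "0 -0.4 0" --roll '[-0.3,0,0,0,0,0,0,0]' --hand '[0,0,0,0,0,0,0,0]'

```text
clock: 11.7
eef_pos: [0.5885, 0.1584, 0.1068]
tcp_rot: [-0.078, 3.138, 0.001]
contact_force: [0.2, -0.2, -0.2]
gripper_width: -0.0
gripper_force: 0.0
```

Emit:
drive_tool --pt "0 -0.7 0" --pt "0 -1 0" --pt "0 -1 0" --pt "0 -1 0" --pt "0 -1 0" --pt "0 -1 0" --pt "0 -1 0" --pt "0 -1 0" --roll '[0,0,0,0,0,0,0,0]' --hand '[0,0,0,0,0,0,0,0]'

```text
clock: 12.37
eef_pos: [0.5912, 0.0812, 0.1049]
tcp_rot: [0.079, -3.14, -0.0]
contact_force: [-0.5, 3.7, 2.9]
gripper_width: 0.0
gripper_force: 1.8
```

Contact is at about 3.7 N, so the slide is moving. I'll keep pushing.

Emit:
drive_tool --pt "0 -1 0" --pt "0 -1 0" --pt "0 -1 0" --pt "0 -0.8 0" --pt "0 -0.5 0" --pt "0 -0.3 0" --pt "0 -0.2 0" --pt "0 0 0" --roll '[0,0,0,0,0,0,0,0]' --hand '[0,0,0,0,0,0,0,0]'

```text
clock: 13.03
eef_pos: [0.5934, 0.0339, 0.1046]
tcp_rot: [0.079, -3.14, 0.001]
contact_force: [0.5, -0.0, 0.1]
gripper_width: -0.001
gripper_force: 0.0
```

Emit:
drive_tool --pt "0 -0.3 0" --pt "0 -0.2 0" --pt "0 0 0" --pt "0 0 0" --roll '[0,0,0,0]' --hand '[0,0,0,0]'

```text
clock: 13.37
eef_pos: [0.5938, 0.0292, 0.1048]
tcp_rot: [0.08, -3.14, 0.0]
contact_force: [-0.8, 0.9, -0.6]
gripper_width: 0.001
gripper_force: 0.4
```

Emit:
drive_tool --pt "0 -0.2 0" --pt "0 -0.2 0" --pt "0 0 0" --roll '[0,0,0]' --hand '[0,0,0]'

```text
clock: 13.62
eef_pos: [0.5938, 0.0285, 0.1048]
tcp_rot: [0.081, -3.14, -0.008]
contact_force: [-1.7, 15.5, 0.3]
gripper_width: 0.002
gripper_force: 7.7
```

Emit:
drive_tool --pt "0 -0.2 0" --pt "0 -0.1 0" --pt "0 0 0" --roll '[0,0,0]' --hand '[0,0,0]'

```text
clock: 13.87
eef_pos: [0.5938, 0.0281, 0.1048]
tcp_rot: [0.083, -3.14, -0.014]
contact_force: [-2.6, 26.1, 1.5]
gripper_width: -0.003
gripper_force: 13.3
```

Emit:
drive_tool --pt "0 0.7 0" --pt "0 1.5 0" --pt "0 1.0 -1.5" --pt "0 0 -4" --pt "0 0 -4" --pt "0 0 -4" --pt "0 0 -4" --pt "0 0 -4" --roll '[0,0,0,0,0,0,0,0]' --hand '[0,0,0,0,6,6,6,6]'

```text
clock: 14.53
eef_pos: [0.5925, 0.054, 0.3222]
tcp_rot: [-0.079, 3.14, -0.001]
contact_force: [1.7, 0.4, -0.1]
gripper_width: 0.565
gripper_force: 0.0
```

Emit:
drive_tool --pt "0 0 -3.5" --pt "0 0 -1.5" --pt "0 0 0" --roll '[0,0,0]' --hand '[6,6,6]'

```text
clock: 14.78
eef_pos: [0.5944, 0.054, 0.3766]
tcp_rot: [-0.079, 3.131, -0.001]
contact_force: [0.8, 0.0, 0.5]
gripper_width: 0.702
gripper_force: 0.0
```

```bash
python3 - <<'E'
from h import *
go((.491,-.171,.37),92.7)
from scipy.optimize import least_squares
for n in("scene","side"):
    im,d=robot.grab_frame(n);c=robot.calibration(n);cv2.imwrite(f"pics/{n}7.png",im);np.savez(n+"7.npz",d=d)
    v,u=np.mgrid[0:480,0:640];px=np.c_[u.ravel(),v.ravel()];dd=d.ravel();W=atdepth(c,px,dd);val=im.reshape(-1,3)
    B=W[(dd>0)&(val.max(1)<60)&(np.linalg.norm(W-[.491,-.171,.305],axis=1)<.03)]
    s=least_squares(lambda p:np.linalg.norm(B-p,axis=1)-.017,[.491,-.171,.305],loss='soft_l1',f_scale=.002);print(n,'ball',s.x.round(4),len(B))
    hsv=cv2.cvtColor(im,cv2.COLOR_BGR2HSV).reshape(-1,3)
    P=(dd>0)&(abs(W[:,2]-.091)<.004)&(abs(W[:,0]-.6)<.05)&(abs(W[:,1]+.12)<.06)&(hsv[:,0]<16)&(hsv[:,1]>110)
    print('patch',P.sum(),W[P].mean(0) if P.any() else 0)
    for z,lo in((.116,'post'),):
        P=(dd>0)&(val.max(1)<70)&(abs(W[:,2]-.1)<.02)&(abs(W[:,0]-.593)<.03)&(abs(W[:,1])<.04);print('post',P.sum(),W[P].mean(0) if P.any() else 0)
E
```

```text
clk 14.78 tcp [0.5944 0.054  0.3766] F [0.8 0.  0.5] w 60.0 gf 0.0 y@ 92.9 q6 -1.62 tilt [-0.0101 -0.0011]
lin cm [ 11.47 -21.95   0.57]
roll 0.2
scene ball [ 0.491 -0.171  0.305] 0
patch 74 [ 0.60213202 -0.09969698  0.09146418]
post 120 [0.59502516 0.01081147 0.10441296]
side ball [ 0.4914 -0.1719  0.3057] 582
patch 364 [ 0.58996079 -0.12472941  0.09229356]
post 245 [ 0.58585164 -0.0009577   0.10171949]
```

Emit:
drive_tool --pt "1 -2 0" --pt "2 -4 0" --pt "2 -4 0" --pt "2 -4 0" --pt "2 -4 0" --pt "1.5 -2.5 0" --pt "1 -1.5 0" --pt "0 0 0" --roll '[0,0,0,0,0,0,0,0]' --hand '[6,6,6,6,6,6,6,6]'

```text
clock: 15.55
eef_pos: [0.4916, -0.1631, 0.3676]
tcp_rot: [0.073, -3.137, -0.0]
contact_force: [0.7, 1.0, 0.9]
gripper_width: 0.702
gripper_force: 0.0
```

```bash
python3 - <<'E'
from h import *
from scipy.optimize import least_squares
go((.491,-.1715,.295),92.7)
c=robot.calibration("wrist");im,d=robot.grab_frame("wrist");cv2.imwrite("pics/w8.png",im)
v,u=np.mgrid[0:480,0:640];px=np.c_[u.ravel(),v.ravel()];dd=d.ravel();W=atdepth(c,px,dd);val=im.reshape(-1,3)
B=W[(dd>0)&(val.max(1)<70)&(np.linalg.norm(W-[.491,-.171,.305],axis=1)<.025)]
s=least_squares(lambda p:np.linalg.norm(B-p,axis=1)-.017,[.491,-.171,.305],loss='soft_l1',f_scale=.002);print('ball',s.x.round(4),len(B))
E
```

```text
clk 15.55 tcp [ 0.4916 -0.1631  0.3676] F [0.7 1.  0.9] w 60.0 gf 0.0 y@ 92.7 q6 -2.04 tilt [0.0038 0.0002]
lin cm [ 0.07 -0.84  7.26]
roll -0.0
ball [ 0.4922 -0.172   0.304 ] 3563
```

View pics/w8.png

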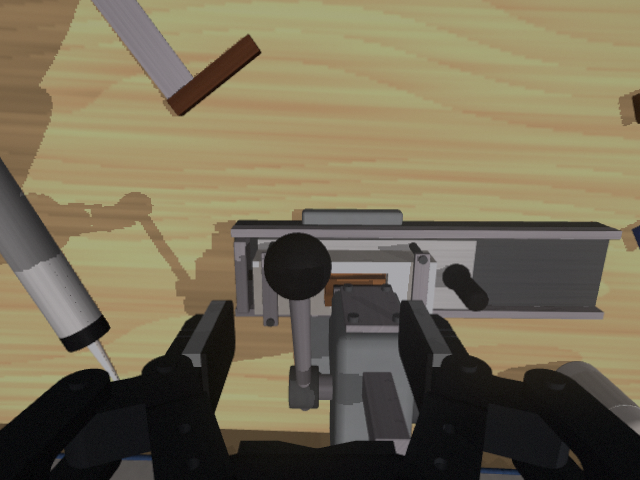

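```bash
python3 - <<'E'
from h import *
c=robot.calibration("wrist");im,d=robot.grab_frame("wrist")
P=[(365,288),(345,290),(395,290),(365,305),(385,378),(85,335),(70,300),(20,200),(110,365),(310,220),(305,390)]
for p,w in zip(P,atdepth(c,P,[d[p[1],p[0]] for p in P])):print(p,w.round(3))
E
```

```text
(365, 288) [ 0.558 -0.117  0.177]
(345, 290) [ 0.559 -0.134  0.182]
(395, 290) [ 0.599 -0.071  0.083]
(365, 305) [ 0.558 -0.121  0.209]
(385, 378) [ 0.589 -0.11   0.256]
(85, 335) [ 0.692 -0.431  0.045]
(70, 300) [ 0.648 -0.446  0.041]
(20, 200) [ 0.533 -0.496  0.025]
(110, 365) [ 0.746 -0.415  0.025]
(310, 220) [ 0.542 -0.166  0.021]
(305, 390) [ 0.629 -0.163  0.219]
```

Emit:
drive_tool --pt "0 -0.85 0" --pt "0 0 2.5" --pt "0 0 3" --pt "0 0 1.3" --pt "0 0 0.4" --pt "0 0 0" --pt "0 0 0" --roll '[0,0,0,0,0,0,0]' --hand '[6,6,6,6,6,6,6]'

```text
clock: 16.23
eef_pos: [0.4948, -0.1684, 0.299]
tcp_rot: [-0.081, 3.14, -0.001]
contact_force: [0.2, -0.9, 0.5]
gripper_width: 0.703
gripper_force: 0.0
```

Emit:
drive_tool --pt "0 0 0" --pt "0 0 0" --pt "0 0 0" --pt "0 0 0" --pt "0 0 0" --pt "0 0 0" --roll '[0,0,0,0,0,0]' --hand '[2.0,2.0,2.0,2.0,2.0,2.0]'

```text
clock: 16.73
eef_pos: [0.4951, -0.1722, 0.3007]
tcp_rot: [-0.076, 3.137, -0.012]
contact_force: [-0.7, -14.9, 3.2]
gripper_width: 0.362
gripper_force: 59.1
```

```bash
python3 - <<'E'
from h import *
go((.492,-.172,.294),92.7)
# commanded steps along arc from current point, tool axes approx: x_tool=-ex', z_tool=-z
a0=.611
for l in(.1,.2,.3,.4,.48,.56,.62,.68):
    a=a0-l;print(l,"x %.2f z %.2f cm"%(17.5*(np.cos(a)-np.cos(a0)),17.5*(np.sin(a0)-np.sin(a))))
E
```

```text
clk 16.73 tcp [ 0.4951 -0.1722  0.3007] F [ -0.7 -14.9   3.2] w 30.9 gf 59.1 y@ 92.8 q6 -2.05 tilt [-0.0037 -0.0075]
lin cm [0.31 0.04 0.67]
roll 0.1
0.1 x 0.93 z 1.48 cm
0.2 x 1.71 z 3.05 cm
0.3 x 2.33 z 4.68 cm
0.4 x 2.78 z 6.37 cm
0.48 x 3.02 z 7.75 cm
0.56 x 3.14 z 9.15 cm
0.62 x 3.17 z 10.20 cm
0.68 x 3.12 z 11.25 cm
```

Emit:
drive_tool --pt "0 0 0" --pt "0 0 0" --pt "0 -0.4 0" --pt "0.2 0 0.4" --pt "0 0 0.3" --pt "0 0 0" --pt "0 0 0" --roll '[0,0,0,0,0,0,0]' --hand '[5,5,5,5,5,5,5]'

```text
clock: 17.32
eef_pos: [0.4922, -0.1724, 0.2904]
tcp_rot: [0.08, -3.14, -0.001]
contact_force: [0.2, -0.3, -0.1]
gripper_width: 0.585
gripper_force: 0.0
```

```bash
python3 - <<'E'
from h import *
go((.492,-.172,.294),92.7)
E
```

```text
clk 17.32 tcp [ 0.4922 -0.1724  0.2904] F [ 0.2 -0.3 -0.1] w 50.0 gf 0.0 y@ 92.9 q6 -2.06 tilt [0.0009 0.0006]
lin cm [ 0.02  0.04 -0.36]
roll 0.2
```

Emit:
drive_tool --pt "0 0 0" --pt "0 0 0" --pt "0 0 0" --pt "0 0 0" --pt "0 0 0" --pt "0 0 0" --roll '[0,0,0,0,0,0]' --hand '[2.0,2.0,2.0,2.0,2.0,2.0]'

```text
clock: 17.82
eef_pos: [0.4925, -0.1726, 0.2912]
tcp_rot: [-0.08, 3.14, -0.0]
contact_force: [-2.0, 0.0, 2.7]
gripper_width: 0.364
gripper_force: 59.2
```

Emit:
drive_tool --pt "0.48 0 0.73" --pt "0.45 0 0.75" --pt "0.4 0 0.78" --pt "0.38 0 0.79" --pt "0.33 0 0.81" --pt "0.29 0 0.82" --pt "0.25 0 0.84" --pt "0.2 0 0.85" --roll '[0,0,0,0,0,0,0,0]' --hand '[2.0,2.0,2.0,2.0,2.0,2.0,2.0,2.0]'

```text
clock: 18.48
eef_pos: [0.4651, -0.1738, 0.2274]
tcp_rot: [-0.08, 3.139, 0.0]
contact_force: [1.1, 3.6, 5.5]
gripper_width: 0.368
gripper_force: 61.3
```

Emit:
drive_tool --pt "0.12 0 0.7" --pt "0.12 0 0.68" --pt "0 0 0" --pt "0 0 0" --roll '[0,0,0,0]' --hand '[2.0,2.0,2.0,2.0]'

```text
clock: 18.82
eef_pos: [0.4629, -0.1738, 0.2138]
tcp_rot: [-0.08, 3.139, 0.001]
contact_force: [2.4, 3.7, 5.3]
gripper_width: 0.367
gripper_force: 61.8
```

```bash
cat >> h.py <<'E'
from scipy.optimize import least_squares
def meas(n):
    """ball and lever angle from a camera, foot/ram heights"""
    im,d=robot.grab_frame(n);c=robot.calibration(n);s=robot.sense()
    v,u=np.mgrid[0:480,0:640];px=np.c_[u.ravel(),v.ravel()];dd=d.ravel();W=atdepth(c,px,dd);val=im.reshape(-1,3)
    g=s["eef_pos"]+[0,0,.012]
    T=W[(dd>0)&(abs(W[:,0]-.599)<.04)&(abs(W[:,1]+.12)<.04)&(W[:,2]>.265)&(W[:,2]<.33)]
    print(n,"ram top",len(T),np.percentile(T[:,2],[50,75,90]).round(4) if len(T) else 0)
    return im,d
E
python3 - <<'E'
from h import *
go(None)
for n in("scene","side"):
    im,d=meas(n);cv2.imwrite(f"pics/{n}9.png",im);np.savez(n+"9.npz",d=d)
# baseline with handle up
for n in("scene","side"):
    d=np.load(n+"7.npz")["d"];c=robot.calibration(n);v,u=np.mgrid[0:480,0:640];dd=d.ravel();W=atdepth(c,np.c_[u.ravel(),v.ravel()],dd)
    T=W[(dd>0)&(abs(W[:,0]-.599)<.04)&(abs(W[:,1]+.12)<.04)&(W[:,2]>.265)&(W[:,2]<.33)];print(n,"base",len(T),np.percentile(T[:,2],[50,75,90]).round(4) if len(T) else 0)
E
```

```text
clk 18.82 tcp [ 0.4629 -0.1738  0.2138] F [2.4 3.7 5.3] w 31.3 gf 61.8 y@ 92.9 q6 -2.09 tilt [-0.0015  0.0004]
scene ram top 181 [0.2886 0.2991 0.3011]
side ram top 0 0
scene base 220 [0.2965 0.3086 0.3128]
side base 612 [0.2929 0.3063 0.3119]
```

Emit:
drive_tool --pt "0.06 0 0.6" --pt "0.06 0 0.8" --pt "0.03 0 0.6" --pt "0 0 0.5" --pt "-0.02 0 0.4" --pt "-0.02 0 0.4" --pt "0 0 0" --pt "0 0 0" --roll '[0,0,0,0,0,0,0,0]' --hand '[2.0,2.0,2.0,2.0,2.0,2.0,2.0,2.0]'

```text
clock: 19.58
eef_pos: [0.4615, -0.174, 0.1816]
tcp_rot: [-0.08, 3.14, 0.0]
contact_force: [-2.3, 6.9, 10.2]
gripper_width: 0.37
gripper_force: 63.6
```

```bash
python3 - <<'E'
from h import *
go(None)
for n in("scene","side"):
    im,d=meas(n);cv2.imwrite(f"pics/{n}10.png",im);np.savez(n+"10.npz",d=d)
E
```

```text
clk 19.58 tcp [ 0.4615 -0.174   0.1816] F [-2.3  6.9 10.2] w 31.6 gf 63.6 y@ 92.9 q6 -2.09 tilt [-0.0006  0.0002]
scene ram top 163 [0.288  0.2943 0.2964]
side ram top 0 0
```

Emit:
drive_tool --pt "-0.02 0 0.25" --pt "0 0 0" --pt "0 0 0" --pt "0 0 0" --pt "0 0 0" --pt "0 0 0" --pt "0 0 0" --pt "0 0 0" --roll '[0,0,0,0,0,0,0,0]' --hand '[2.0,2.0,2.0,2.0,2.0,2.0,2.0,2.0]'

```text
clock: 20.35
eef_pos: [0.4616, -0.174, 0.1794]
tcp_rot: [-0.08, 3.14, 0.0]
contact_force: [-2.6, 5.5, 11.7]
gripper_width: 0.366
gripper_force: 63.7
```

```bash
python3 - <<'E'
from h import *
go(None)
im,d=meas("scene")
im,d=robot.grab_frame("side");cv2.imwrite("pics/f.png",cv2.resize(im[200:420,330:560],None,fx=2.6,fy=2.6,interpolation=3))
E
```

```text
clk 20.35 tcp [ 0.4616 -0.174   0.1794] F [-2.6  5.5 11.7] w 31.3 gf 63.7 y@ 92.9 q6 -2.09 tilt [-0.0005  0.0001]
scene ram top 157 [0.2879 0.2944 0.2968]
```

View pics/f.png

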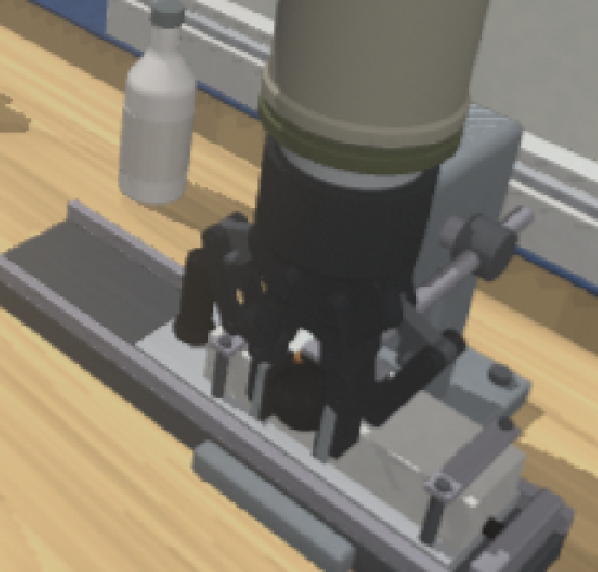

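The side view shows the ball held between the fingers at crop (290,395), and the bottle still standing. I'll check the ball height directly.

```bash
python3 - <<'E'
from h import *
n="side";im,d=robot.grab_frame(n);c=robot.calibration(n)
for r in (336,344,350,356,362):print(r,atdepth(c,[(u,r) for u in(434,439,444,449)],[d[r,u] for u in(434,439,444,449)]).round(3).tolist())
v,u=np.mgrid[338:362,432:451];px=np.c_[u.ravel(),v.ravel()];B=atdepth(c,px,d[px[:,1],px[:,0]])
B=B[(d[px[:,1],px[:,0]]>0)&(B[:,2]>.165)]
s=least_squares(lambda p:np.linalg.norm(B-p,axis=1)-.017,[.461,-.173,.192],loss='soft_l1',f_scale=.001);print('ball',s.x.round(4),len(B),"rms",np.sqrt((s.fun**2).mean()))
print("lever from z",.611-np.arcsin((s.x[2]-.205)/.175))
E
```

```text
336 [[0.453, -0.156, 0.217], [0.464, -0.156, 0.21], [0.586, -0.088, 0.092], [0.583, -0.1, 0.103]]
344 [[0.453, -0.158, 0.204], [0.451, -0.167, 0.211], [0.455, -0.172, 0.213], [0.46, -0.176, 0.213]]
350 [[0.446, -0.164, 0.202], [0.446, -0.172, 0.208], [0.449, -0.177, 0.209], [0.453, -0.181, 0.211]]
356 [[0.445, -0.166, 0.193], [0.443, -0.175, 0.201], [0.445, -0.181, 0.204], [0.45, -0.185, 0.205]]
362 [[0.564, -0.091, 0.047], [0.445, -0.175, 0.19], [0.444, -0.183, 0.196], [0.45, -0.186, 0.196]]
ball [ 0.4597 -0.1723  0.1971] 432 rms 0.001979585470657073
lever from z 0.6561907220331208
```

Emit:
drive_tool --pt "0 0 0" --pt "0 0 0" --pt "0 0 0" --pt "0 0 0" --pt "0 0 0" --pt "0 0 0" --pt "0 0 0" --pt "0 0 0" --roll '[0,0,0,0,0,0,0,0]' --hand '[2.0,2.0,2.0,2.0,2.0,2.0,2.0,2.0]'

```text
clock: 21.17
eef_pos: [0.4616, -0.174, 0.1794]
tcp_rot: [-0.08, 3.14, 0.0]
contact_force: [-3.3, 6.4, 11.6]
gripper_width: 0.368
gripper_force: 63.7
```

Emit:
drive_tool --pt "0 0 0.15" --pt "0 0 0" --pt "0 0 0" --pt "0 0 0" --pt "0 0 0" --pt "0 0 0" --pt "0 0 0" --pt "0 0 0" --roll '[0,0,0,0,0,0,0,0]' --hand '[2.0,2.0,2.0,2.0,2.0,2.0,2.0,2.0]'

```text
clock: 21.83
eef_pos: [0.4619, -0.1739, 0.178]
tcp_rot: [-0.081, 3.139, 0.0]
contact_force: [-2.1, 5.7, 11.2]
gripper_width: 0.368
gripper_force: 63.9
```

Emit:
drive_tool --pt "0 0 0" --pt "0 0 0" --pt "0 0 0" --pt "0 0 0" --pt "0 0 0" --pt "0 0 0" --pt "0 0 0" --pt "0 0 0" --roll '[0,0,0,0,0,0,0,0]' --hand '[2.0,2.0,2.0,2.0,2.0,2.0,2.0,2.0]'

```text
clock: 22.5
eef_pos: [0.4619, -0.1739, 0.178]
tcp_rot: [-0.081, 3.139, 0.0]
contact_force: [-2.2, 5.5, 11.3]
gripper_width: 0.366
gripper_force: 63.9
```

Emit:
drive_tool --pt "0 0 0" --pt "0 0 0" --pt "0 0 0" --pt "0 0 0" --pt "0 0 0" --pt "0 0 0" --pt "0 0 0" --pt "0 0 0" --roll '[0,0,0,0,0,0,0,0]' --hand '[2.0,2.0,2.0,2.0,2.0,2.0,2.0,2.0]'

```text
clock: 23.17
eef_pos: [0.4619, -0.1739, 0.178]
tcp_rot: [-0.081, 3.139, 0.0]
contact_force: [-2.2, 6.1, 11.9]
gripper_width: 0.367
gripper_force: 63.9
```

Emit:
drive_tool --pt "0 0 0" --pt "0 0 0" --pt "0 0 0" --pt "0 0 0" --pt "0 0 0" --pt "0 0 0" --pt "0 0 0" --pt "0 0 0" --roll '[0,0,0,0,0,0,0,0]' --hand '[2.0,2.0,2.0,2.0,2.0,2.0,2.0,2.0]'

```text
clock: 23.83
eef_pos: [0.4619, -0.1739, 0.178]
tcp_rot: [-0.081, 3.139, 0.0]
contact_force: [-2.2, 6.3, 12.0]
gripper_width: 0.371
gripper_force: 63.9
```

Emit:
drive_tool --pt "0 0 0" --pt "0 0 0" --pt "0 0 0" --pt "0 0 0" --pt "0 0 0" --pt "0 0 0" --pt "0 0 0" --pt "0 0 0" --roll '[0,0,0,0,0,0,0,0]' --hand '[2.0,2.0,2.0,2.0,2.0,2.0,2.0,2.0]'

```text
clock: 24.5
eef_pos: [0.4619, -0.1739, 0.178]
tcp_rot: [-0.081, 3.139, 0.0]
contact_force: [-1.5, 5.7, 11.1]
gripper_width: 0.368
gripper_force: 63.9
```

Emit:
drive_tool --pt "0 0 0" --pt "0 0 0" --pt "0 0 0" --pt "0 0 0" --pt "0 0 0" --pt "0 0 0" --pt "0 0 0" --pt "0 0 0" --roll '[0,0,0,0,0,0,0,0]' --hand '[2.0,2.0,2.0,2.0,2.0,2.0,2.0,2.0]'

```text
clock: 25.17
eef_pos: [0.4619, -0.1739, 0.178]
tcp_rot: [-0.081, 3.139, 0.0]
contact_force: [-1.8, 6.4, 11.7]
gripper_width: 0.366
gripper_force: 63.9
```

```bash
python3 - <<'E'
from h import *
go(None);meas("scene")
c=robot.calibration("side");im,d=robot.grab_frame("side")
v,u=np.mgrid[338:362,432:451];px=np.c_[u.ravel(),v.ravel()];B=atdepth(c,px,d[px[:,1],px[:,0]]);B=B[B[:,2]>.165]
s=least_squares(lambda p:np.linalg.norm(B-p,axis=1)-.017,[.461,-.173,.192],loss='soft_l1',f_scale=.001);print(s.x,.611-np.arcsin((s.x[2]-.206)/.175))
E
```

```text
clk 25.17 tcp [ 0.4619 -0.1739  0.178 ] F [-1.8  6.4 11.7] w 31.3 gf 63.9 y@ 92.9 q6 -2.09 tilt [-0.0011  0.0002]
scene ram top 157 [0.2867 0.2945 0.296 ]
[ 0.45960323 -0.17195722  0.19579095] 0.6693705424994938
```

```bash
python3 -c "
from h import *
print(robot.sign_off())"
```

```text
the job is handed in; nothing more can be done
None
```

The job is handed in at 25 s of the 72 s: the 64 mm patch is seated in the recess, the slide is home against its stop, and the handle is still held at an estimated 4.7–5 mm of spring squeeze (about 11.5 N on the ball) after more than 4 s there.

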